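Show all four sides of a slide box to the reader on its turntable, then set the brake

ROBOT

A 6-joint arm with a two-finger parallel gripper is mounted at the origin on a cart in front of the work surface, level with it; the furniture and walls round the work are solid. World frame = base frame: x ahead of the robot, y to its left, z up, the work surface at z = 0. Lengths are in mm, angles in rad, forces in N, time in s.
With the tool pointing down it reaches from about 425 to 1125 mm from the base axis. Payload 14.9 kg.
Tool frame: the origin (TCP) lies between the finger pads; the fingertips stand 22 mm ahead of it and the grasp point (between the pads) lies 3 mm ahead of it; z points along the fingers, y is the line along which they close (so a half turn about z gives the same grasp; the last joint's range is limited). The gripper opens to 91 mm and grips with 3 to 60 N. Pads are 32 mm wide; open, the fingers measure 118 mm over their backs; the gripper's body (76 mm by 178 mm) begins 60 mm behind the grasp point.
Start: joints at [-1.133, 0.379, 1.734, -0, 1.028, -0.033], TCP at [317.518, -623.859, 235.932] pointing down, gripper open.
Joint ranges: [-2.77, 2.77], [-0.74, 2.19], [0, 2.66], [-1.06, 4.2], [0.31, 2.87], [-3.08, 3.08]. Speed limits (rad/s): [1.89, 1.89, 2.39, 3.14, 3.14, 3.14].

INTERFACE

Orientations are given as [roll, pitch, yaw] about the fixed x, y, z axes, in that order (R = Rz(yaw) Ry(pitch) Rx(roll)).
In Python, from rig import r, capture gives the robot as it stands.
- The arm moves only by the tool carry_out, never from a script. Its argument "deltas" is one flat list of numbers, 7 for each row, row after row: the opening, from 0 (shut) to 1 (fully open), then the shift along the tool's x, y, z normalised to -1 to 1, where 1 is 0.6 m, then the turn, a rotation vector about the tool's x, y, z normalised to -1 to 1, where 1 is 180 degrees. In form: [hand, x, y, z, ax, ay, az, hand, x, y, z, ax, ay, az, ...]. A call has exactly 8 rows; each row is the pose to reach, as a shift and turn from the pose commanded when the call began, along the tool's axes at that moment, turning the shorter way round; what a row does not reach only later rows make up. A row lasts 1/8 s, in which the tool goes at most 62.5 mm and 10.7 degrees, less where a joint would pass 70% of its speed; a pose out of reach is approached as far as the arm can. A call with a number of a shift or a turn outside -1 to 1 is refused whole. A call with a gripper value outside its range is refused whole. The fingers move at their own pace and stop on an object; "squeeze" is the grip in N (left out, the last holds). Time passes only in rows, so rows that repeat a pose let the fingers close, or fill a call up. It gives the time, the measured TCP pose, the force, the opening and the grip force at its end, in the units of the state.
- r.get_obs(): the state, without advancing time (a new reading comes with each control period).
- capture(name): name is "side" or "top" or "wrist"; returns a dict with "img" (480x640x3 uint8, red, green, blue), "depth" (480x640 float32, mm along the optical axis (not along the pixel's ray), 0 where there is no reading), "K" (3x3 intrinsics, pixels), "T" (4x4, takes a point from camera to world coordinates). Camera axes: x right, y down, z forward; pixel columns grow to the right and rows downward; lengths in mm; the calibration is good to about 2 mm. A picture is of the moment at which its call begins.
- r.close_job(): hands the job in; it is judged then, once.
The state is a dict: "clock": time; "qpos": joint angles; "qd": joint speeds; "effort": joint torques, N m; "position": TCP position; "tcp_rot": TCP orientation; "force": force on the tool from outside, world axes, zero at the start; "moment": the same for the moment, N m; "grip_width": opening from 0.0 (shut) to 1.0 (fully open); "finger_force": force on a finger pad.
Only numpy, scipy, OpenCV 4.12 (cv2) and the standard library are available. Lean on these libraries where they do the work, as an engineer would, in place of code of your own. Each camera call takes 0.05 s, during which the arm holds its last target. There are 200 camera calls.

TASK

The slide box on the turntable must be read on all four sides. Working clockwise as seen from above, turn the table by pushing its pegs, so that each side in turn, beginning with the one that comes round first, stops squarely facing the reader's lens and is left there for about a second with your hand off the table; do not touch the box itself. With the fourth side still facing the lens, press the brake lever down until its detent holds it, and leave everything standing round about where it is.

Things in the scene. Friction and masses are not known exactly. Their poses are not given: they have to be found in the camera images.
- stage: Fixed grey stage, base plate 200x200x18 mm. Origin at worktop level on the turntable's axis; x points to the reader, y to the brake lever, z up. Turntable: aluminium disc, radius 98 mm, top at 30 mm, rubber pad in the middle (radius 52 mm, top at 31.5 mm). An aluminium block beside the lever (x -18 to 8, y 154 to 176 mm, 63 mm high) houses the detent.
- mark (a point): Centre of the reader's lens, on the stage's x axis 125 mm from the turntable's axis, 48 mm above the worktop, looking along the stage's -x at the box. The black reader head behind it reaches to 167 mm from the axis, is 50 mm wide and, with its pin, 98 mm high.
- slide_box: White slide box with print, 52 (own x) x 72 (own y) x 35 mm high, loose in the middle of the turntable. Origin: centre of its underside, z up. Clockwise turning brings its -x, -y, +x, +y sides to the lens in this order; at first -x is 0.35 to 1.2 rad short of it. A side faces the lens when the lens is within 15 mm of the line from the origin along that axis (0.12 rad).
- turntable (a joint): Angle of the turntable, rad; grows when it turns clockwise seen from above. At angle q the four pegs stand at the directions -q, -q + 90, -q + 180 and -q + 270 degrees, counter-clockwise from the stage's x axis. It turns without end stops, with light friction (about 1.5 N at a peg), and stays where it is left.
- peg_top (a point): Centre of the top of one of the four upright steel pegs (12 mm thick, 45 mm tall, tops 75 mm above the worktop), which stand a quarter turn apart 78 mm from the turntable's axis. This one is at direction -q.
- brake_lever (a joint): Angle of the brake lever, rad: 0 raised, about 0.33 held down by the detent with its shoe on the disc (0.37 at most). It springs back if let go too early. Pressing needs about 8 N at the pad.
- lever_pad (a point): Centre of the top of the black pad (30 x 24 mm) at the lever's free end. The lever is hinged at x 60, y 135, z 45 mm in the stage's frame and points to the stage's -x; the pad is 115 mm from the hinge, about 90 mm above the worktop when raised and 53 mm when held down.
- conical_flask: small clear glass conical flask, 64 mm wide, 111 mm tall, behind the turntable to the right; origin at the centre of its underside; a bystander
- weighing_bottle_a: low glass weighing bottle with a lid, 44 mm wide, 57 mm tall, in front of the turntable on the left; origin at the centre of its underside; a bystander
- weighing_bottle_b: the same kind of weighing bottle, in front of the turntable on the right; origin at the centre of its underside; a bystander
- beaker: glass beaker with spout, 76x85 mm, 90 mm tall, at the front left; origin at the centre of its underside; a bystander
- timer: white timer, 26x60 mm, 62 mm tall, at the front right; origin at the centre of its underside; a bystander
- tape_roll: roll of label tape lying flat, 68 mm wide, 18 mm high, at the front right; origin at the centre of its underside; a bystander
- amber_bottle: amber bottle with black cap, 49 mm wide, 90 mm tall, at the far right; origin at the centre of its underside; a bystander
Mind the look-alikes: they are no part of the job. Leave any green or red look-alike of the slide_box alone.

How it is judged (in metres and radians):
On the way, in this order (a step that is already met when the one before it is completed fails the run):
1. the first side of the box stands facing the reader lens, the turntable at rest and not touched, for half a second (x of mark in the frame of slide_box below -0.09 m and y of mark in the frame of slide_box between -0.015 and 0.015 m and velocity of joint turntable between -0.05 and 0.05 rad/s and contact force between each of the fingers, the arm and stage below 0.3 N), for 0.5 s.
2. the second side of the box stands facing the reader lens, the turntable at rest and not touched, for half a second (y of mark in the frame of slide_box below -0.09 m and x of mark in the frame of slide_box between -0.015 and 0.015 m and velocity of joint turntable between -0.05 and 0.05 rad/s and contact force between each of the fingers, the arm and stage below 0.3 N), for 0.5 s.
3. the third side of the box stands facing the reader lens, the turntable at rest and not touched, for half a second (x of mark in the frame of slide_box above 0.09 m and y of mark in the frame of slide_box between -0.015 and 0.015 m and velocity of joint turntable between -0.05 and 0.05 rad/s and contact force between each of the fingers, the arm and stage below 0.3 N), for 0.5 s.
4. the fourth side of the box stands facing the reader lens, the turntable at rest and not touched, for half a second (y of mark in the frame of slide_box above 0.09 m and x of mark in the frame of slide_box between -0.015 and 0.015 m and velocity of joint turntable between -0.05 and 0.05 rad/s and contact force between each of the fingers, the arm and stage below 0.3 N), for 0.5 s.
5. the brake lever is pressed down past its detent (value of joint brake_lever above 0.29 rad), for 0.2 s.
At the end, for the whole second after the job is handed in: The fourth side of the box faces the lens (lens within 15 mm of the line through the box's middle), the box stands flat within 15 mm of the turntable's axis, turntable and box are at rest, and the brake lever is held down by its detent (joint above 0.29 rad) (y of mark in the frame of slide_box above 0.09 m and x of mark in the frame of slide_box between -0.015 and 0.015 m and value of joint brake_lever above 0.29 rad and horizontal distance between slide_box and stage below 0.015 m and angle between slide_box's own z axis and vertical below 0.1 rad and linear speed of slide_box below 0.02 m/s and velocity of joint turntable between -0.05 and 0.05 rad/s); the robot touches nothing.
It fails at once if the robot touches the slide box (contact force between any of the fingers, the arm and slide_box above 0.5 N).
It fails at once if a bystander is shifted by more than 30 mm or tipped over (distance of any of conical_flask, weighing_bottle_a, weighing_bottle_b, beaker, timer, tape_roll, amber_bottle from where it was at the start of the episode above 0.03 m or angle between any of conical_flask, weighing_bottle_a, weighing_bottle_b, beaker, timer, tape_roll, amber_bottle's own z axis and vertical above 0.5 rad).
It also fails if it takes over 72 s, if anything falls off the work surface, if the arm or the gripper's body presses on something with over 40 N, if the wrist force passes 120 N, or if a joint passes its speed limit or range.

## Working session

There is one attempt and no reset: what is moved stays moved. The work goes in short steps, Python scripts to look and compute and a tool call to move; the robot and the scene stay as the last step left them, time stands still between calls to the robot, and variables do not carry over. Pictures are saved under pics/ and viewed, at most 10 in all, crops included, and the job is handed in when it is done.

Besides the shell and the picture viewer there is one more tool, called after "Call:" as a command line: name --argument value ..., lists and objects as JSON in quotes. carry_out: Moves the arm, as the interface text tells. Scaled input: -1 to 1 covers 0.6 m each way for a shift and 180 degrees each way for a turn. Its arguments: {"type":"object","properties":{"deltas":{"type":"array"},"squeeze":{"type":"number"}},"required":["deltas"]}

```bash
ls; mkdir -p pics; python3 - <<'E'
from rig import r,capture
import cv2,numpy as np,pickle
for n in("top","side"):
    c=capture(n);cv2.imwrite(f"pics/{n}0.png",c["img"][:,:,::-1]);pickle.dump(c,open(f"{n}0.pkl","wb"));print(n,c["K"].tolist(),np.round(c["T"],3).tolist())
o=r.get_obs();print(o)
E
```

```text
pics
top [[505.95466820432637, 0.0, 318.4417902698481], [0.0, 505.95466820432637, 238.9215300087874], [0.0, 0.0, 1.0]] [[-0.025, -0.999, 0.042, 458.094], [-1.0, 0.026, 0.017, 10.636], [-0.018, -0.042, -0.999, 1545.242], [0.0, 0.0, 0.0, 1.0]]
side [[492.3728874794407, 0.0, 322.6894681606458], [0.0, 492.3728874794407, 231.6821337607888], [0.0, 0.0, 1.0]] [[-0.99, -0.084, 0.111, 373.392], [-0.138, 0.468, -0.873, 1058.234], [0.021, -0.88, -0.475, 651.764], [0.0, 0.0, 0.0, 1.0]]
{'clock': 0.1, 'qpos': array([-1.13329963e+00,  3.79366345e-01,  1.73470921e+00, -3.49275540e-05,
        1.02851184e+00, -3.33009583e-02]), 'qd': array([ 0.00128664, -0.00328624, -0.00041752, -0.00023139, -0.00152931,
        0.0009365 ]), 'effort': array([ 8.16118572e-04, -7.65046120e+01, -4.35291016e+01,  6.52212370e-02,
        3.98037722e-02,  5.34301563e-06]), 'position': array([ 317.36552809, -623.55094955,  235.3532126 ]), 'tcp_rot': array([-3.14059747e+00, -3.23756020e-06,  4.70815691e-01]), 'force': array([ 0.29015271, -0.53386235, -0.88757604]), 'moment': array([ 0.01439027,  0.00706619, -0.01261823]), 'finger_force': 0.0, 'grip_width': 1.0033609420369802}
```

View pics/top0.png

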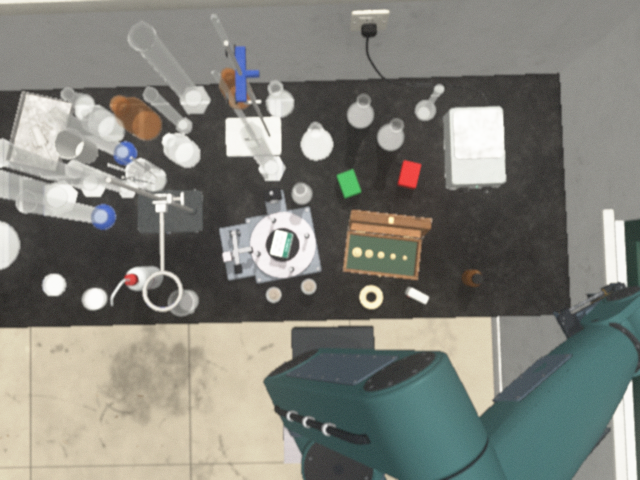

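View pics/side0.png

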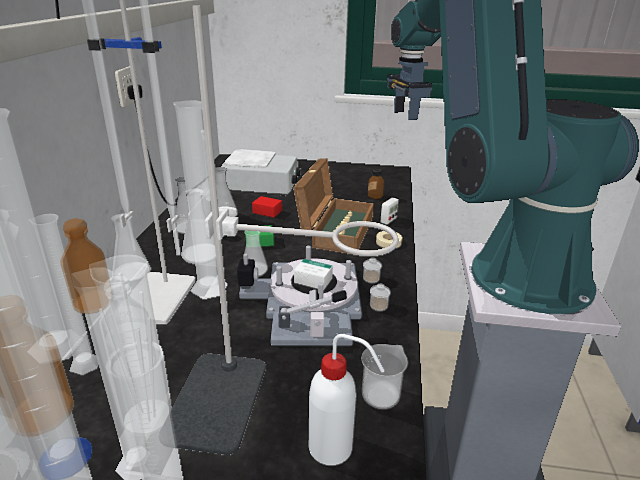

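Top view: the turntable is at about (284,243), with the white and green box in its middle at (282,243). The reader is at about (276,200), above it, and the lever and block are at about (235,250), on the left. Look-alikes are the green box (348,183) and the red box (410,174). By the description, the box is the white one on the disc, so I'll check that in a crop.

```bash
python3 - <<'E'
import cv2
a=cv2.imread("pics/top0.png")[180:310,205:335]
cv2.imwrite("pics/crop0.png",cv2.resize(a,(600,600),interpolation=cv2.INTER_CUBIC))
E
```

```text
(no output)
```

View pics/crop0.png

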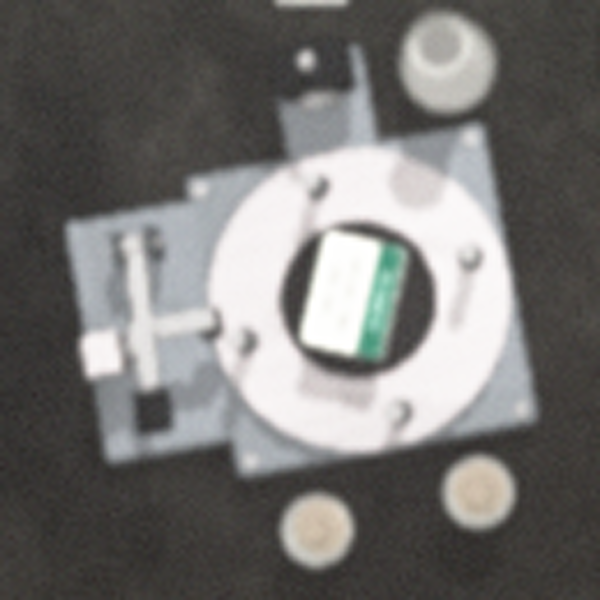

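The crop confirms it. The white box with the green band is on the black pad at crop (353,293). The pegs are at (320,180), (470,255), (402,410) and (245,340), the lever pad at (152,410), the reader head at (320,70) and the screws at the plate corners.

```bash
cat > h.py <<'E'
import numpy as np,cv2
from scipy.spatial.transform import Rotation as Ro
def ray(c,uv,z):
    uv=np.atleast_2d(np.asarray(uv,float)); d=np.c_[(uv-c["K"][:2,2])/[c["K"][0,0],c["K"][1,1]],np.ones(len(uv))]@c["T"][:3,:3].T
    o=c["T"][:3,3]; return (o+d*((z-o[2])/d[:,2])[:,None])[:,:2]
def world(c):
    v,u=np.mgrid[:480,:640]; d=c["depth"]; p=np.stack([(u-c["K"][0,2])/c["K"][0,0]*d,(v-c["K"][1,2])/c["K"][1,1]*d,d],-1)
    return p@c["T"][:3,:3].T+c["T"][:3,3]
def proj(c,p):
    q=np.linalg.inv(c["T"])@np.r_[p,1]; q=c["K"]@q[:3]; return q[:2]/q[2]
def box(c,C):  # box centre and long-axis world angle; C axis
    u,v=proj(c,[*C,60]); img=c["img"].astype(int); V,U=np.mgrid[:480,:640]
    m=((img.max(-1)>95)&(np.hypot(U-u,V-v)<15.5)).astype(np.uint8)
    n,l,s,_=cv2.connectedComponentsWithStats(m); k=1+s[1:,4].argmax()
    w=ray(c,np.argwhere(l==k)[:,::-1],66.5)
    (x,y),(a,b),_=R=cv2.minAreaRect(w.astype(np.float32)); q=cv2.boxPoints(R); e=[q[1]-q[0],q[2]-q[1]]
    e=max(e,key=np.linalg.norm); ev,E=np.linalg.eigh(np.cov(w.T)); 
    return np.array([x,y]),(a,b),np.arctan2(e[1],e[0])%np.pi,np.arctan2(*E[::-1,1])%np.pi,w.mean(0)
E
python3 - <<'E'
import pickle,numpy as np
from h import *
c=pickle.load(open("top0.pkl","rb"))
f=lambda a:(np.array(a)+.5)/600*130+[205,180]-.5
s=ray(c,f([(200,188),(473,137),(520,408),(250,460)]),18);print("screws",s.round(1).tolist(),s.mean(0))
p=ray(c,f([(320,180),(470,255),(402,410),(245,340)]),75);print("pegs",p.round(1).tolist(),p.mean(0))
C=(s.mean(0)+p.mean(0))/2
d=p-C;print("peg r",np.hypot(*d.T).round(1),np.degrees(np.arctan2(d[:,1],d[:,0])).round(1))
e=np.r_[s[1]-s[2],s[0]-s[3]].reshape(2,2);print("yaw",np.degrees(np.arctan2(e[:,1],e[:,0])), np.degrees(np.arctan2(*(s[0]-s[1])[::-1]))-90)
print("pad",ray(c,f([152,410]),90),"lens/head",ray(c,f([320,70]),80))
print("box",box(c,C))
W=world(c);r=np.hypot(W[...,0]-C[0],W[...,1]-C[1])
m=(W[...,2]>62)&(W[...,2]<90)&(r>65)&(r<92);n,l,st,ce=cv2.connectedComponentsWithStats(m.astype(np.uint8))
for k in range(1,n):
    if st[k,4]>2: print(W[l==k].mean(0).round(1),st[k,4])
m=(abs(W[...,2]-30)<4)&(r<98);print("disc",W[m].mean(0),m.sum())
E
```

```text
screws [[584.2, 249.4], [613.0, 69.1], [434.6, 42.7], [405.1, 220.1]] [509.2338264  145.32535572]
pegs [[582.6, 164.3], [532.6, 70.6], [436.1, 115.8], [482.6, 213.9]] [508.48076867 141.16369961]
peg r [76.7 76.4 77.8 75.4] [  16.   -71.9 -159.3  110.3]
yaw [8.41719158 9.29344954] 9.06555720410877
pad [[440.21172169 270.87961019]] lens/head [[651.75483096 162.31816217]]
box (array([509.98297119, 145.42506409]), (61.02180480957031, 81.85516357421875), np.float32(2.8886828), np.float64(2.870496540675933), array([509.74822337, 145.33326483]))
[583.5 170.4  73.5] 15
[534.1  70.8  73.5] 13
[492.2 231.9  68.2] 5
[484.4 218.1  73.2] 15
[435.7 119.7  74.5] 13
disc [508.55568041 143.69013995  29.99168402] 2039
```

```bash
cat >> h.py <<'E'
C=np.array([509.3,144.8]); YAW=9.0
def pol(R,phi,z): a=np.radians(phi); return [C[0]+R*np.cos(a),C[1]+R*np.sin(a),z,phi+180]
def plan(pts,o,hand=0):  # pts: 8 x (x,y,z,yaw deg)
    y0=o["tcp_rot"][2]; p0=o["position"]; X=np.array([np.cos(y0),np.sin(y0)]); Y=np.array([np.sin(y0),-np.cos(y0)]); out=[]
    for x,y,z,w in pts:
        d=np.array([x,y])-p0[:2]; a=-((np.radians(w)-y0+np.pi)%(2*np.pi)-np.pi)
        out.append([hand,*np.round([d@X/600,d@Y/600,(p0[2]-z)/600,0,0,a/np.pi],3)])
    for q in out: print(*["%g"%v for v in q],sep=", ",end=",\n")
def arc(R,z,phis): return [pol(R,f,z) for f in phis]
E
python3 - <<'E'
from rig import r
from h import *
o=r.get_obs(); a=np.array([*o["position"],np.degrees(o["tcp_rot"][2])]); b=np.array(pol(76,-45,236))
plan([a+(b-a)*t for t in np.linspace(.125,1,8)*.52],o); print(a,b)
E
```

```text
0, 0.059, -0.057, -0, 0, 0, -0.039,
0, 0.118, -0.114, -0, 0, 0, -0.078,
0, 0.177, -0.171, -0, 0, 0, -0.117,
0, 0.235, -0.228, -0, 0, 0, -0.156,
0, 0.294, -0.285, -0, 0, 0, -0.195,
0, 0.353, -0.342, -0, 0, 0, -0.234,
0, 0.412, -0.398, -0, 0, 0, -0.273,
0, 0.471, -0.455, -0.001, 0, 0, -0.312,
[ 317.36552809 -623.55094955  235.3532126    26.97575202] [563.04011537  91.05988463 236.         135.        ]
```

Call:
carry_out --deltas '[0,0.059,-0.057,0,0,0,-0.039,0,0.118,-0.114,0,0,0,-0.078,0,0.177,-0.171,0,0,0,-0.117,0,0.235,-0.228,0,0,0,-0.156,0,0.294,-0.285,0,0,0,-0.195,0,0.353,-0.342,0,0,0,-0.234,0,0.412,-0.398,0,0,0,-0.273,0,0.471,-0.455,0,0,0,-0.312]' --squeeze 20

```text
clock: 1.1
position: [445.7, -250.8, 235.9]
tcp_rot: [-3.142, -0.0, 1.455]
force: [0.9, -0.8, -0.3]
grip_width: 0.156
finger_force: 0.0
```

```bash
python3 - <<'E'
from rig import r
from h import *
o=r.get_obs(); a=np.array([*o["position"],np.degrees(o["tcp_rot"][2])]); b=np.array(pol(76,-45,150))
print(o["clock"],a,o["grip_width"],o["qpos"].round(2))
plan([a+(b-a)*t for t in np.linspace(.125,1,8)],o)
E
```

```text
1.1 [ 445.7418705  -250.8113397   235.88016115   83.35520295] 0.1558537690736162 [-0.56  0.08  2.11  0.    0.95 -0.44]
0, 0.074, 0.016, 0.018, 0, 0, -0.036,
0, 0.147, 0.032, 0.036, 0, 0, -0.072,
0, 0.221, 0.048, 0.054, 0, 0, -0.108,
0, 0.294, 0.064, 0.072, 0, 0, -0.143,
0, 0.368, 0.08, 0.089, 0, 0, -0.179,
0, 0.441, 0.096, 0.107, 0, 0, -0.215,
0, 0.515, 0.112, 0.125, 0, 0, -0.251,
0, 0.589, 0.128, 0.143, 0, 0, -0.287,
```

Call:
carry_out --deltas '[0,0.074,0.016,0,0,0,-0.036,0,0.147,0.032,0,0,0,-0.072,0,0.221,0.048,0,0,0,-0.108,0,0.294,0.064,0.02,0,0,-0.143,0,0.368,0.08,0.05,0,0,-0.179,0,0.441,0.096,0.09,0,0,-0.215,0,0.515,0.112,0.125,0,0,-0.251,0,0.589,0.128,0.143,0,0,-0.287]'

```text
clock: 2.1
position: [563.7, 90.8, 148.8]
tcp_rot: [-3.14, -0.001, 2.356]
force: [0.5, -1.1, 0.1]
grip_width: -0.001
finger_force: 0.0
```

```bash
python3 - <<'E'
from rig import r
from h import *
o=r.get_obs(); a=np.array([*o["position"],np.degrees(o["tcp_rot"][2])])
print(o["clock"],a,o["grip_width"],o["qpos"].round(2))
plan([pol(76,-45,z) for z in (130,110,90,68,68)]+[pol(76,f,68) for f in (-47,-50,-53)],o)
E
```

```text
2.1 [563.71009011  90.75911257 148.78148716 135.01700231] -0.0005803004590986538 [ 0.12  0.3   2.03 -0.    0.81 -0.67]
0, 0.001, -0, 0.031, 0, 0, 0,
0, 0.001, -0, 0.065, 0, 0, 0,
0, 0.001, -0, 0.098, 0, 0, 0,
0, 0.001, -0, 0.135, 0, 0, 0,
0, 0.001, -0, 0.135, 0, 0, 0,
0, 0.001, -0.005, 0.135, 0, 0, 0.011,
0, 0.002, -0.011, 0.135, 0, 0, 0.028,
0, 0.002, -0.018, 0.135, 0, 0, 0.045,
```

Call:
carry_out --deltas '[0,0.001,0,0.031,0,0,0,0,0.001,0,0.065,0,0,0,0,0.001,0,0.098,0,0,0,0,0.001,0,0.135,0,0,0,0,0.001,0,0.135,0,0,0,0,0.001,-0.005,0.135,0,0,0.011,0,0.002,-0.011,0.135,0,0,0.028,0,0.002,-0.018,0.135,0,0,0.045]'

```text
clock: 3.1
position: [555.9, 82.2, 70.1]
tcp_rot: [3.14, 0.001, 2.208]
force: [0.5, -0.1, 0.6]
grip_width: 0.008
finger_force: 0.0
```

```bash
python3 - <<'E'
from rig import r
from h import *
o=r.get_obs(); print(o["clock"],o["position"],o["force"].round(1))
plan(arc(76,68,np.linspace(-53,-90,9)[1:]),o)
E
```

```text
3.1 [555.85837605  82.24388727  70.11956777] [ 0.5 -0.1  0.6]
0, 0.004, -0.009, 0.004, 0, 0, 0.023,
0, 0.005, -0.02, 0.004, 0, 0, 0.049,
0, 0.007, -0.03, 0.004, 0, 0, 0.074,
0, 0.009, -0.04, 0.004, 0, 0, 0.1,
0, 0.013, -0.049, 0.004, 0, 0, 0.126,
0, 0.017, -0.058, 0.004, 0, 0, 0.151,
0, 0.022, -0.067, 0.004, 0, 0, 0.177,
0, 0.028, -0.076, 0.004, 0, 0, 0.203,
```

Call:
carry_out --deltas '[0,0.002,-0.009,0.003,0,0,0.023,0,0.004,-0.02,0.003,0,0,0.049,0,0.007,-0.03,0.003,0,0,0.074,0,0.009,-0.04,0.003,0,0,0.1,0,0.013,-0.049,0.003,0,0,0.126,0,0.017,-0.058,0.003,0,0,0.151,0,0.022,-0.067,0.003,0,0,0.177,0,0.028,-0.076,0.003,0,0,0.203]'

```text
clock: 4.1
position: [509.7, 68.5, 68.5]
tcp_rot: [3.139, -0.0, 1.569]
force: [1.1, -0.1, 0.9]
grip_width: 0.003
finger_force: 1.0
```

```bash
cat >> h.py <<'E'
def look(r,capture,name=None):
    c=capture("top"); b=box(c,C); W=world(c); q=np.hypot(W[...,0]-C[0],W[...,1]-C[1])
    m=(W[...,2]>66)&(W[...,2]<85)&(q>68)&(q<88);n,l,st,_=cv2.connectedComponentsWithStats(m.astype(np.uint8))
    pg=[np.degrees(np.arctan2(*(W[l==k].mean(0)[:2]-C)[::-1])).round(1) for k in range(1,n) if 7<st[k,4]<30]
    print("box",b[0].round(1),np.round(b[1],1),"long axis deg",np.degrees(b[2]).round(1),np.degrees(b[3]).round(1),"pegs",pg)
    if name: cv2.imwrite(f"pics/{name}.png",cv2.resize(c["img"][150:310,185:385,::-1],(800,600)))
    o=r.get_obs(); print(o["clock"],o["position"].round(1),np.degrees(o["tcp_rot"][2]).round(1),o["force"].round(1)); return o
E
python3 - <<'E'
from rig import r,capture
from h import *
o=look(r,capture,"p1")
plan(arc(76,68,np.linspace(-90,-118,9)[1:]),o)
E
```

```text
box [513.3 145.3] [76.9 82.8] long axis deg 133.6 131.1 pegs [np.float64(-12.0), np.float64(77.8), np.float64(167.5)]
4.15 [508.8  68.5  68.3] 89.7 [ 1.2 -0.4  0.1]
0, 0.001, -0.007, 0.001, 0, 0, 0.018,
0, 0.001, -0.015, 0.001, 0, 0, 0.037,
0, 0.003, -0.022, 0.001, 0, 0, 0.056,
0, 0.004, -0.03, 0.001, 0, 0, 0.076,
0, 0.006, -0.037, 0.001, 0, 0, 0.095,
0, 0.009, -0.045, 0.001, 0, 0, 0.115,
0, 0.012, -0.052, 0.001, 0, 0, 0.134,
0, 0.015, -0.059, 0.001, 0, 0, 0.154,
```

View pics/p1.png

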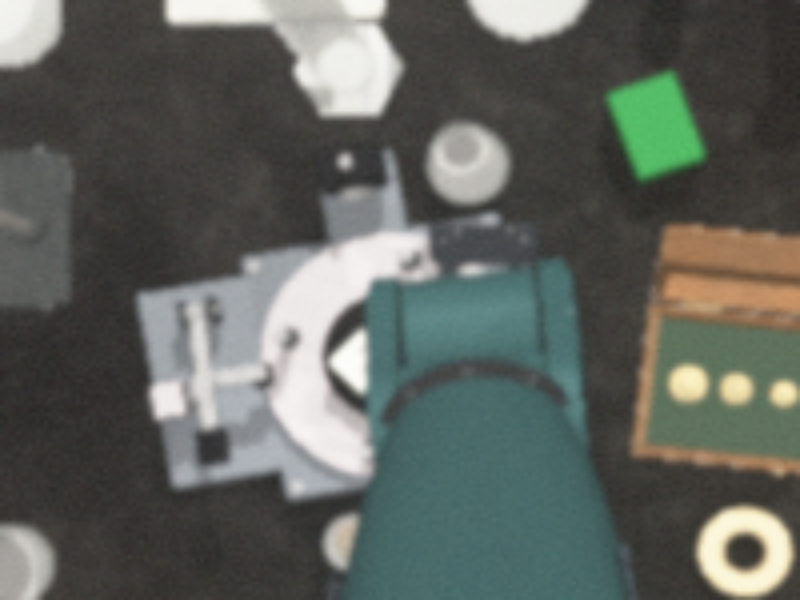

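The arm hides the box from above, but three pegs show, at about (410,262), (288,338) and (330,240), so I'll track the table by them. The finger trails its peg by about 12°.

Call:
carry_out --deltas '[0,0.001,-0.008,0.001,0,0,0.02,0,0.002,-0.017,0.001,0,0,0.043,0,0.003,-0.026,0.001,0,0,0.067,0,0.005,-0.035,0.001,0,0,0.09,0,0.008,-0.043,0.001,0,0,0.112,0,0.011,-0.051,0.001,0,0,0.132,0,0.015,-0.058,0.001,0,0,0.15,0,0.018,-0.063,0.001,0,0,0.165]'

```text
clock: 5.15
position: [471.7, 79.4, 67.6]
tcp_rot: [3.14, -0.001, 1.053]
force: [0.7, -2.5, 1.0]
grip_width: 0.005
finger_force: 0.8
```

```bash
python3 - <<'E'
from rig import r,capture
from h import *
o=look(r,capture)
plan(arc(76,68,[-121.5,-123,-124,-125,-122,-118,-116,-116]),o)
E
```

```text
box [503.4 139.9] [76.  83.5] long axis deg 107.0 88.8 pegs [np.float64(-41.9), np.float64(48.6), np.float64(137.5)]
5.2 [471.3  79.5  67.5] 60.2 [ 1.4 -0.2  1.3]
0, -0.001, -0.003, -0.001, 0, 0, 0.01,
0, -0.001, -0.006, -0.001, 0, 0, 0.018,
0, -0, -0.008, -0.001, 0, 0, 0.024,
0, -0, -0.011, -0.001, 0, 0, 0.029,
0, -0.001, -0.004, -0.001, 0, 0, 0.012,
0, -0.001, 0.005, -0.001, 0, 0, -0.01,
0, -0, 0.009, -0.001, 0, 0, -0.021,
0, -0, 0.009, -0.001, 0, 0, -0.021,
```

Call:
carry_out --deltas '[0,-0.001,-0.003,-0.001,0,0,0.01,0,-0.001,-0.006,-0.001,0,0,0.018,0,0,-0.009,-0.001,0,0,0.024,0,0,-0.012,-0.001,0,0,0.03,0,0,-0.012,-0.001,0,0,0.03,0,-0.001,-0.004,-0.001,0,0,0.012,0,0,0.009,-0.001,0,0,-0.021,0,0,0.009,-0.001,0,0,-0.021]'

```text
clock: 6.2
position: [475.8, 76.7, 67.2]
tcp_rot: [-3.141, 0.0, 1.12]
force: [0.4, -0.0, 0.3]
grip_width: 0.003
finger_force: 0.0
```

```bash
python3 - <<'E'
from rig import r,capture
from h import *
o=look(r,capture,"p2"); c=capture("side"); cv2.imwrite("pics/s2.png",cv2.resize(c["img"][230:340,240:390,::-1],(800,586),interpolation=cv2.INTER_CUBIC))
E
```

```text
box [504.7 143.9] [88.9 80.1] long axis deg 85.3 88.6 pegs [np.float64(42.4), np.float64(-46.8), np.float64(131.2)]
6.25 [475.4  76.8  67.1] 64.1 [-0.5  0.5 -0.6]
```

View pics/s2.png

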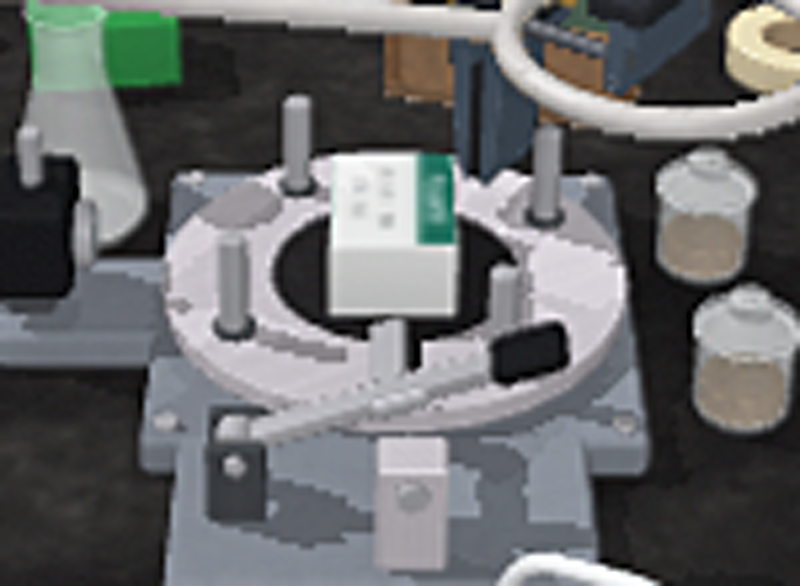

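The side crop shows the box's -x side (white) toward the lens, which is the black reader at (85,230). Top corners are at (332,155), (456,155), (460,243) and (329,247), the finger is clear at (490,110), and nothing touches the table.

```bash
python3 - <<'E'
from rig import r,capture
from h import *
c=capture("side")
f=lambda a:(np.array(a)+.5)/5.333+[240,230]-.5
b=ray(c,f([(332,155),(456,155),(460,243),(329,247)]),66.5);print(b.round(1).tolist(),b.mean(0))
for i,j in((1,2),(0,3)):d=b[j]-b[i];print("y-axis line",np.degrees(np.arctan2(d[1],d[0])),np.linalg.norm(d))
for i,j in((1,0),(2,3)):d=b[j]-b[i];print("-x",np.degrees(np.arctan2(d[1],d[0])),np.linalg.norm(d))
p=ray(c,f([(298,100),(546,130),(232,240),(504,270)]),75);d=p-p.mean(0);print(p.mean(0),np.degrees(np.arctan2(d[:,1],d[:,0])),np.hypot(*d.T))
o=r.get_obs();print(o["clock"])
plan([[*o["position"][:2],z,64] for z in (80,100)]+[pol(R,f,114) for R,f in((60,-106),(60,-96),(60,-86),(60,-76),(66,-66),(76,-56))],o)
E
```

```text
[[539.5, 117.5], [487.5, 108.4], [476.8, 175.5], [528.3, 187.3]] [508.02322215 147.15926958]
y-axis line 99.03823258524388 67.91008743217746
y-axis line 99.07889237440884 70.68859922093004
-x 9.913248274162894 52.83337649294714
-x 12.924563362121502 52.89869321720793
[507.71185849 147.46639069] [ -48.54660301 -137.59632061   43.38340271  132.41648268] [78.3863142  77.38067447 78.70941518 77.02971708]
6.35
0, 0, 0, -0.021, 0, 0, 0.001,
0, 0, 0, -0.055, 0, 0, 0.001,
0, 0.028, 0.019, -0.078, 0, 0, -0.055,
0, 0.033, 0.036, -0.078, 0, 0, -0.11,
0, 0.04, 0.051, -0.078, 0, 0, -0.166,
0, 0.05, 0.066, -0.078, 0, 0, -0.222,
0, 0.056, 0.086, -0.078, 0, 0, -0.277,
0, 0.063, 0.111, -0.078, 0, 0, -0.333,
```

Call:
carry_out --deltas '[0,0,0,-0.021,0,0,0,0,0,0,-0.055,0,0,0,0,0.028,0.019,-0.078,0,0,-0.055,0,0.033,0.036,-0.078,0,0,-0.11,0,0.04,0.051,-0.078,0,0,-0.166,0,0.05,0.066,-0.078,0,0,-0.222,0,0.056,0.086,-0.078,0,0,-0.277,0,0.063,0.111,-0.078,0,0,-0.333]'

```text
clock: 7.35
position: [552.4, 82.0, 115.0]
tcp_rot: [3.141, 0.0, 2.172]
force: [-0.0, -0.2, 1.0]
grip_width: 0.002
finger_force: 0.0
```

```bash
python3 - <<'E'
from rig import r
from h import *
o=r.get_obs();print(o["clock"],o["position"],np.degrees(o["tcp_rot"][2]),o["qpos"].round(2))
plan([pol(76,f,114) for f in(-46,-36,-26,-24)]+[pol(76,-24,z) for z in(100,80,68,68)],o)
E
```

```text
7.35 [552.42876608  82.00704188 114.99868048] 124.47217426720012 [ 0.11  0.34  2.07  0.    0.74 -0.5 ]
0, 0.002, 0.021, 0.002, 0, 0, -0.053,
0, 0.008, 0.042, 0.002, 0, 0, -0.108,
0, 0.017, 0.062, 0.002, 0, 0, -0.164,
0, 0.019, 0.066, 0.002, 0, 0, -0.175,
0, 0.019, 0.066, 0.025, 0, 0, -0.175,
0, 0.019, 0.066, 0.058, 0, 0, -0.175,
0, 0.019, 0.066, 0.078, 0, 0, -0.175,
0, 0.019, 0.066, 0.078, 0, 0, -0.175,
```

Call:
carry_out --deltas '[0,0.002,0.021,0,0,0,-0.053,0,0.008,0.042,0,0,0,-0.108,0,0.017,0.062,0,0,0,-0.164,0,0.019,0.066,0,0,0,-0.175,0,0.019,0.066,0.025,0,0,-0.175,0,0.019,0.066,0.058,0,0,-0.175,0,0.019,0.066,0.078,0,0,-0.175,0,0.019,0.066,0.078,0,0,-0.175]'

```text
clock: 8.35
position: [577.6, 113.3, 65.8]
tcp_rot: [-3.14, -0.002, 2.716]
force: [0.6, 0.7, 0.1]
grip_width: 0.008
finger_force: 0.0
```

```bash
python3 - <<'E'
from rig import r,capture
from h import *
o=look(r,capture)
plan(arc(76,68,[-27,-31,-36,-41,-46,-51,-56,-61]),o)
E
```

```text
box [508.2 143.3] [88.  87.9] long axis deg 88.6 43.6 pegs []
8.4 [578.2 113.4  66.6] 155.6 [-0.9  0.4  0.7]
0, -0, -0.006, -0.002, 0, 0, 0.015,
0, 0, -0.014, -0.002, 0, 0, 0.037,
0, 0.002, -0.025, -0.002, 0, 0, 0.065,
0, 0.005, -0.036, -0.002, 0, 0, 0.092,
0, 0.008, -0.046, -0.002, 0, 0, 0.12,
0, 0.013, -0.056, -0.002, 0, 0, 0.148,
0, 0.018, -0.066, -0.002, 0, 0, 0.176,
0, 0.025, -0.075, -0.002, 0, 0, 0.204,
```

Call:
carry_out --deltas '[0,0,-0.006,-0.002,0,0,0.015,0,0,-0.014,-0.002,0,0,0.037,0,0.002,-0.025,-0.002,0,0,0.065,0,0.005,-0.036,-0.002,0,0,0.092,0,0.008,-0.046,-0.002,0,0,0.12,0,0.013,-0.056,-0.002,0,0,0.148,0,0.018,-0.066,-0.002,0,0,0.176,0,0.025,-0.075,-0.002,0,0,0.204]'

```text
clock: 9.4
position: [547.1, 78.7, 69.3]
tcp_rot: [3.14, 0.001, 2.073]
force: [2.7, -0.9, 0.4]
grip_width: 0.005
finger_force: 0.9
```

```bash
python3 - <<'E'
from rig import r,capture
from h import *
o=look(r,capture)
plan(arc(76,68,[-66,-71,-76,-81,-86,-91,-96,-101]),o)
E
```

```text
box [493.1 125.7] [41.9 80.6] long axis deg 143.1 142.3 pegs [np.float64(106.9)]
9.45 [546.2  78.4  69.1] 118.5 [ 1.1 -0.9 -0.8]
0, 0, -0.011, 0.002, 0, 0, 0.025,
0, 0.002, -0.022, 0.002, 0, 0, 0.053,
0, 0.004, -0.033, 0.002, 0, 0, 0.081,
0, 0.007, -0.044, 0.002, 0, 0, 0.108,
0, 0.011, -0.054, 0.002, 0, 0, 0.136,
0, 0.016, -0.064, 0.002, 0, 0, 0.164,
0, 0.022, -0.073, 0.002, 0, 0, 0.192,
0, 0.029, -0.082, 0.002, 0, 0, 0.22,
```

Call:
carry_out --deltas '[0,0,-0.011,0.002,0,0,0.025,0,0.002,-0.022,0.002,0,0,0.053,0,0.004,-0.033,0.002,0,0,0.081,0,0.007,-0.044,0.002,0,0,0.108,0,0.011,-0.054,0.002,0,0,0.136,0,0.016,-0.064,0.002,0,0,0.164,0,0.022,-0.073,0.002,0,0,0.192,0,0.029,-0.082,0.002,0,0,0.22]'

```text
clock: 10.45
position: [495.5, 70.2, 67.9]
tcp_rot: [3.14, -0.0, 1.383]
force: [2.2, -1.6, 0.5]
grip_width: 0.004
finger_force: 1.0
```

```bash
python3 - <<'E'
from rig import r,capture
from h import *
o=look(r,capture)
plan(arc(76,68,[-105,-109,-113,-116.5,-119.5,-122,-123,-124]),o)
E
```

```text
box [510.4 138.5] [78.6 78.6] long axis deg 25.3 76.4 pegs [np.float64(-22.1), np.float64(66.9), np.float64(157.0)]
10.5 [494.6  70.3  67.8] 79.0 [1.8 0.5 1. ]
0, 0, -0.009, -0, 0, 0, 0.022,
0, 0.001, -0.017, -0, 0, 0, 0.045,
0, 0.003, -0.026, -0, 0, 0, 0.067,
0, 0.005, -0.034, -0, 0, 0, 0.086,
0, 0.007, -0.04, -0, 0, 0, 0.103,
0, 0.008, -0.045, -0, 0, 0, 0.117,
0, 0.009, -0.047, -0, 0, 0, 0.122,
0, 0.01, -0.049, -0, 0, 0, 0.128,
```

Call:
carry_out --deltas '[0,0,-0.009,0,0,0,0.022,0,0.001,-0.017,0,0,0,0.045,0,0.003,-0.026,0,0,0,0.067,0,0.005,-0.034,0,0,0,0.086,0,0.007,-0.04,0,0,0,0.103,0,0.008,-0.045,0,0,0,0.117,0,0.009,-0.047,0,0,0,0.122,0,0.01,-0.049,0,0,0,0.128]'

```text
clock: 11.5
position: [467.5, 81.6, 67.6]
tcp_rot: [3.141, -0.0, 0.984]
force: [1.8, -1.0, 0.7]
grip_width: 0.004
finger_force: 0.9
```

```bash
python3 - <<'E'
from rig import r,capture
from h import *
o=look(r,capture)
plan(arc(76,68,[-124.5,-125,-125.3,-125.3,-120,-116,-116,-116]),o)
E
```

```text
box [507.6 138.6] [86.7 79.5] long axis deg 4.8 21.6 pegs [np.float64(44.6), np.float64(-45.2), np.float64(134.3)]
11.55 [467.3  81.6  67.5] 56.3 [ 2.9 -0.2  0.5]
0, -0, -0.002, -0.001, 0, 0, 0.004,
0, -0, -0.003, -0.001, 0, 0, 0.007,
0, -0, -0.004, -0.001, 0, 0, 0.009,
0, -0, -0.004, -0.001, 0, 0, 0.009,
0, 0, 0.008, -0.001, 0, 0, -0.021,
0, 0.001, 0.017, -0.001, 0, 0, -0.043,
0, 0.001, 0.017, -0.001, 0, 0, -0.043,
0, 0.001, 0.017, -0.001, 0, 0, -0.043,
```

Call:
carry_out --deltas '[0,0,-0.002,0,0,0,0.004,0,0,-0.004,0,0,0,0.008,0,0,-0.005,0,0,0,0.012,0,0,-0.005,0,0,0,0.012,0,0,0.008,0,0,0,-0.021,0,0.001,0.017,0,0,0,-0.043,0,0.001,0.017,0,0,0,-0.043,0,0.001,0.017,0,0,0,-0.043]'

```text
clock: 12.55
position: [475.4, 76.4, 67.1]
tcp_rot: [-3.141, 0.0, 1.116]
force: [-0.6, -0.1, 0.1]
grip_width: 0.005
finger_force: 0.0
```

```bash
python3 - <<'E'
from rig import r,capture
from h import *
o=look(r,capture); c=capture("side"); cv2.imwrite("pics/s3.png",cv2.resize(c["img"][230:340,240:390,::-1],(800,586),interpolation=cv2.INTER_CUBIC))
o=r.get_obs()
plan([[*o["position"][:2],z,64] for z in (80,100)]+[pol(R,f,114) for R,f in((60,-106),(60,-96),(60,-86),(60,-76),(66,-66),(76,-56))],o)
E
```

```text
box [508.9 136.8] [87.3 75.4] long axis deg 11.6 23.1 pegs [np.float64(42.7), np.float64(-47.6), np.float64(131.3)]
12.6 [475.5  76.4  67.2] 64.0 [ 1.1  0.4 -0. ]
0, 0, 0, -0.021, 0, 0, 0,
0, 0, 0, -0.055, 0, 0, 0,
0, 0.029, 0.018, -0.078, 0, 0, -0.056,
0, 0.033, 0.035, -0.078, 0, 0, -0.111,
0, 0.041, 0.051, -0.078, 0, 0, -0.167,
0, 0.051, 0.065, -0.078, 0, 0, -0.222,
0, 0.056, 0.085, -0.078, 0, 0, -0.278,
0, 0.064, 0.11, -0.078, 0, 0, -0.333,
```

View pics/s3.png

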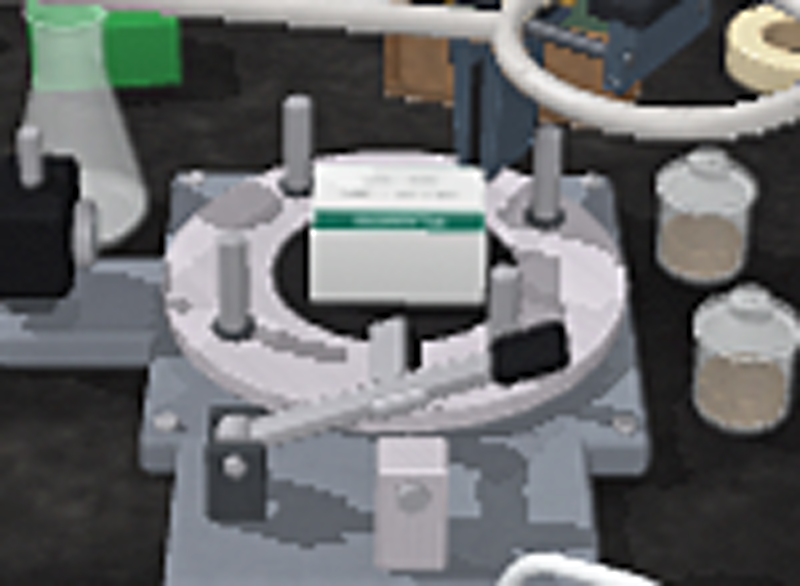

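The side crop shows the second side square to the lens. The green edge at (400,220) runs along the stage's x axis, and the finger is off the table. Now the third side.

Call:
carry_out --deltas '[0,0,0,-0.021,0,0,0,0,0,0,-0.055,0,0,0,0,0.028,0.019,-0.078,0,0,-0.055,0,0.033,0.036,-0.078,0,0,-0.11,0,0.04,0.051,-0.078,0,0,-0.166,0,0.05,0.066,-0.078,0,0,-0.222,0,0.056,0.086,-0.078,0,0,-0.277,0,0.063,0.111,-0.078,0,0,-0.333]'

```text
clock: 13.65
position: [552.7, 81.2, 115.0]
tcp_rot: [3.141, 0.0, 2.17]
force: [0.2, 0.1, -0.9]
grip_width: 0.007
finger_force: 0.0
```

Call:
carry_out --deltas '[0,0.002,0.021,0,0,0,-0.053,0,0.008,0.042,0,0,0,-0.108,0,0.017,0.062,0,0,0,-0.164,0,0.019,0.066,0,0,0,-0.175,0,0.019,0.066,0.025,0,0,-0.175,0,0.019,0.066,0.058,0,0,-0.175,0,0.019,0.066,0.078,0,0,-0.175,0,0.019,0.066,0.078,0,0,-0.175]'

```text
clock: 14.65
position: [577.9, 112.5, 65.8]
tcp_rot: [-3.14, -0.002, 2.713]
force: [-0.4, 1.3, 0.5]
grip_width: 0.003
finger_force: 0.0
```

```bash
python3 - <<'E'
from rig import r,capture
from h import *
o=r.get_obs();print(o["clock"],o["position"],np.degrees(o["tcp_rot"][2]),o["force"])
plan(arc(76,68,[-27,-31,-36,-41,-46,-51,-56,-61]),o)
E
```

```text
14.65 [577.86319566 112.46250089  65.80175189] 155.44573938368285 [-0.37169476  1.33635948  0.45032219]
0, -0, -0.004, -0.004, 0, 0, 0.014,
0, 0, -0.013, -0.004, 0, 0, 0.036,
0, 0.002, -0.024, -0.004, 0, 0, 0.064,
0, 0.005, -0.034, -0.004, 0, 0, 0.091,
0, 0.008, -0.045, -0.004, 0, 0, 0.119,
0, 0.013, -0.055, -0.004, 0, 0, 0.147,
0, 0.018, -0.065, -0.004, 0, 0, 0.175,
0, 0.024, -0.074, -0.004, 0, 0, 0.202,
```

Same place as before, so I'll repeat the push.

Call:
carry_out --deltas '[0,0,-0.006,-0.002,0,0,0.015,0,0,-0.014,-0.002,0,0,0.037,0,0.002,-0.025,-0.002,0,0,0.065,0,0.005,-0.036,-0.002,0,0,0.092,0,0.008,-0.046,-0.002,0,0,0.12,0,0.013,-0.056,-0.002,0,0,0.148,0,0.018,-0.066,-0.002,0,0,0.176,0,0.025,-0.075,-0.002,0,0,0.204]'

```text
clock: 15.65
position: [547.1, 77.9, 69.1]
tcp_rot: [3.14, 0.001, 2.07]
force: [2.0, -0.8, -0.6]
grip_width: 0.003
finger_force: 0.9
```

Call:
carry_out --deltas '[0,0,-0.011,0.002,0,0,0.025,0,0.002,-0.022,0.002,0,0,0.053,0,0.004,-0.033,0.002,0,0,0.081,0,0.007,-0.044,0.002,0,0,0.108,0,0.011,-0.054,0.002,0,0,0.136,0,0.016,-0.064,0.002,0,0,0.164,0,0.022,-0.073,0.002,0,0,0.192,0,0.029,-0.082,0.002,0,0,0.22]'

```text
clock: 16.65
position: [495.6, 69.5, 67.9]
tcp_rot: [3.14, -0.0, 1.378]
force: [2.2, -1.7, 0.5]
grip_width: 0.004
finger_force: 0.9
```

```bash
python3 - <<'E'
from rig import r,capture
from h import *
o=look(r,capture)
plan(arc(76,68,[-105,-109,-113,-116.5,-119.5,-122,-123,-124]),o)
E
```

```text
box [505.9 141.1] [76.8 86.9] long axis deg 133.6 123.9 pegs [np.float64(-22.1), np.float64(67.2), np.float64(157.0)]
16.7 [494.6  69.6  67.7] 78.7 [ 0.8 -0.6 -0.3]
0, 0.001, -0.009, -0.001, 0, 0, 0.021,
0, 0.002, -0.017, -0.001, 0, 0, 0.043,
0, 0.004, -0.026, -0.001, 0, 0, 0.065,
0, 0.005, -0.034, -0.001, 0, 0, 0.085,
0, 0.007, -0.04, -0.001, 0, 0, 0.101,
0, 0.009, -0.045, -0.001, 0, 0, 0.115,
0, 0.01, -0.047, -0.001, 0, 0, 0.121,
0, 0.011, -0.049, -0.001, 0, 0, 0.126,
```

Call:
carry_out --deltas '[0,0.001,-0.009,0,0,0,0.022,0,0.002,-0.017,0,0,0,0.045,0,0.004,-0.026,0,0,0,0.067,0,0.005,-0.034,0,0,0,0.086,0,0.007,-0.04,0,0,0,0.103,0,0.009,-0.045,0,0,0,0.117,0,0.01,-0.047,0,0,0,0.122,0,0.011,-0.049,0,0,0,0.128]'

```text
clock: 17.7
position: [467.7, 81.6, 67.5]
tcp_rot: [3.141, -0.0, 0.98]
force: [1.0, -1.8, 0.7]
grip_width: 0.004
finger_force: 0.8
```

Call:
carry_out --deltas '[0,0,-0.002,0,0,0,0.004,0,0,-0.004,0,0,0,0.008,0,0,-0.005,0,0,0,0.012,0,0,-0.005,0,0,0,0.012,0,0,0.008,0,0,0,-0.021,0,0.001,0.017,0,0,0,-0.043,0,0.001,0.017,0,0,0,-0.043,0,0.001,0.017,0,0,0,-0.043]'

```text
clock: 18.7
position: [475.7, 76.5, 67.2]
tcp_rot: [-3.141, 0.0, 1.113]
force: [-0.1, 0.7, -0.9]
grip_width: 0.008
finger_force: 0.0
```

```bash
python3 - <<'E'
from rig import r,capture
from h import *
o=look(r,capture); c=capture("side"); cv2.imwrite("pics/s4.png",cv2.resize(c["img"][230:340,240:390,::-1],(800,586),interpolation=cv2.INTER_CUBIC))
E
```

```text
box [500.5 141.1] [72.8 86.7] long axis deg 98.3 91.9 pegs [np.float64(42.5), np.float64(-47.1), np.float64(131.6)]
18.75 [475.7  76.5  67.2] 63.8 [ 0.1  0.1 -0.4]
```

View pics/s4.png

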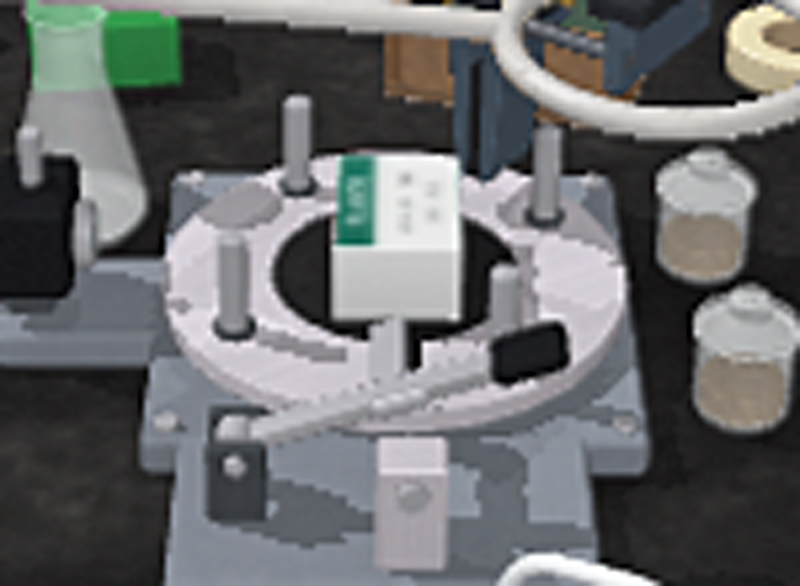

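The third side, with the green band at (355,200), faces the lens squarely and the finger is off the table. Next is the fourth side.

Call:
carry_out --deltas '[0,0,0,-0.021,0,0,0,0,0,0,-0.055,0,0,0,0,0.028,0.019,-0.078,0,0,-0.055,0,0.033,0.036,-0.078,0,0,-0.11,0,0.04,0.051,-0.078,0,0,-0.166,0,0.05,0.066,-0.078,0,0,-0.222,0,0.056,0.086,-0.078,0,0,-0.277,0,0.063,0.111,-0.078,0,0,-0.333]'

```text
clock: 19.8
position: [553.0, 81.1, 115.1]
tcp_rot: [3.141, 0.0, 2.167]
force: [0.5, -0.3, 0.3]
grip_width: 0.005
finger_force: 0.0
```

Call:
carry_out --deltas '[0,0.002,0.021,0,0,0,-0.053,0,0.008,0.042,0,0,0,-0.108,0,0.017,0.062,0,0,0,-0.164,0,0.019,0.066,0,0,0,-0.175,0,0.019,0.066,0.025,0,0,-0.175,0,0.019,0.066,0.058,0,0,-0.175,0,0.019,0.066,0.078,0,0,-0.175,0,0.019,0.066,0.078,0,0,-0.175]'

```text
clock: 20.8
position: [578.2, 112.3, 65.8]
tcp_rot: [-3.14, -0.002, 2.71]
force: [0.5, -0.4, 0.5]
grip_width: 0.003
finger_force: 0.0
```

Call:
carry_out --deltas '[0,0,-0.006,-0.002,0,0,0.015,0,0,-0.014,-0.002,0,0,0.037,0,0.002,-0.025,-0.002,0,0,0.065,0,0.005,-0.036,-0.002,0,0,0.092,0,0.008,-0.046,-0.002,0,0,0.12,0,0.013,-0.056,-0.002,0,0,0.148,0,0.018,-0.066,-0.002,0,0,0.176,0,0.025,-0.075,-0.002,0,0,0.204]'

```text
clock: 21.8
position: [547.4, 77.8, 69.1]
tcp_rot: [3.14, 0.001, 2.066]
force: [2.6, -0.5, -0.5]
grip_width: 0.004
finger_force: 0.9
```

Call:
carry_out --deltas '[0,0,-0.011,0.002,0,0,0.025,0,0.002,-0.022,0.002,0,0,0.053,0,0.004,-0.033,0.002,0,0,0.081,0,0.007,-0.044,0.002,0,0,0.108,0,0.011,-0.054,0.002,0,0,0.136,0,0.016,-0.064,0.002,0,0,0.164,0,0.022,-0.073,0.002,0,0,0.192,0,0.029,-0.082,0.002,0,0,0.22]'

```text
clock: 22.8
position: [495.8, 69.6, 67.9]
tcp_rot: [3.14, -0.0, 1.375]
force: [1.5, -1.1, 0.8]
grip_width: 0.006
finger_force: 1.0
```

```bash
python3 - <<'E'
from rig import r,capture
from h import *
o=look(r,capture)
plan(arc(76,68,[-105,-109,-113,-116.5,-119.5,-122,-123,-124]),o)
E
```

```text
box [513.2 140.7] [86.  80.1] long axis deg 28.1 60.8 pegs [np.float64(-21.9), np.float64(67.7), np.float64(157.3)]
22.85 [494.8  69.7  67.7] 78.6 [1.4 0.4 0.6]
0, 0.001, -0.009, -0, 0, 0, 0.02,
0, 0.002, -0.018, -0, 0, 0, 0.042,
0, 0.003, -0.027, -0, 0, 0, 0.064,
0, 0.005, -0.034, -0, 0, 0, 0.084,
0, 0.007, -0.04, -0, 0, 0, 0.1,
0, 0.009, -0.046, -0, 0, 0, 0.114,
0, 0.01, -0.048, -0, 0, 0, 0.12,
0, 0.011, -0.05, -0, 0, 0, 0.125,
```

Call:
carry_out --deltas '[0,0.001,-0.009,0,0,0,0.022,0,0.002,-0.017,0,0,0,0.045,0,0.004,-0.026,0,0,0,0.067,0,0.005,-0.034,0,0,0,0.086,0,0.007,-0.04,0,0,0,0.103,0,0.009,-0.045,0,0,0,0.117,0,0.01,-0.047,0,0,0,0.122,0,0.011,-0.049,0,0,0,0.128]'

```text
clock: 23.85
position: [467.9, 81.8, 67.5]
tcp_rot: [3.141, -0.0, 0.977]
force: [0.5, -1.9, 1.8]
grip_width: 0.005
finger_force: 0.8
```

Call:
carry_out --deltas '[0,0,-0.002,0,0,0,0.004,0,0,-0.004,0,0,0,0.008,0,0,-0.005,0,0,0,0.012,0,0,-0.005,0,0,0,0.012,0,0,0.008,0,0,0,-0.021,0,0.001,0.017,0,0,0,-0.043,0,0.001,0.017,0,0,0,-0.043,0,0.001,0.017,0,0,0,-0.043]'

```text
clock: 24.85
position: [476.0, 76.6, 67.2]
tcp_rot: [-3.141, 0.0, 1.11]
force: [0.5, -0.3, 1.0]
grip_width: 0.004
finger_force: 0.0
```

```bash
python3 - <<'E'
from rig import r,capture
from h import *
o=look(r,capture); c=capture("side"); cv2.imwrite("pics/s5.png",cv2.resize(c["img"][230:340,240:390,::-1],(800,586),interpolation=cv2.INTER_CUBIC))
W=lambda x,y:C+np.array([[np.cos(np.radians(YAW)),-np.sin(np.radians(YAW))],[np.sin(np.radians(YAW)),np.cos(np.radians(YAW))]])@[x,y]
p=W(-50,135); print("pad",W(-46,135),W(-55,135)); o=r.get_obs()
s=o["position"]; b=np.array([*p,135,99]);m=np.array([s[0],s[1],135,64])
plan([[s[0],s[1],90,64],[s[0],s[1],120,64]]+[m+(b-m)*t for t in np.linspace(0.1,1,6)],o)
E
```

```text
box [510.4 138.1] [89.1 77.7] long axis deg 15.5 30.4 pegs [np.float64(42.7), np.float64(-47.7), np.float64(131.9)]
24.9 [476.   76.6  67.2] 63.6 [ 0.2  0.8 -0.5]
pad [442.74768355 270.94194059] [433.85848849 269.5340304 ]
0, 0, 0, -0.038, 0, 0, -0.002,
0, 0, 0, -0.088, 0, 0, -0.002,
0, 0.026, -0.02, -0.113, 0, 0, -0.021,
0, 0.073, -0.056, -0.113, 0, 0, -0.056,
0, 0.12, -0.092, -0.113, 0, 0, -0.091,
0, 0.167, -0.127, -0.113, 0, 0, -0.126,
0, 0.215, -0.163, -0.113, 0, 0, -0.161,
0, 0.262, -0.199, -0.113, 0, 0, -0.196,
```

View pics/s5.png

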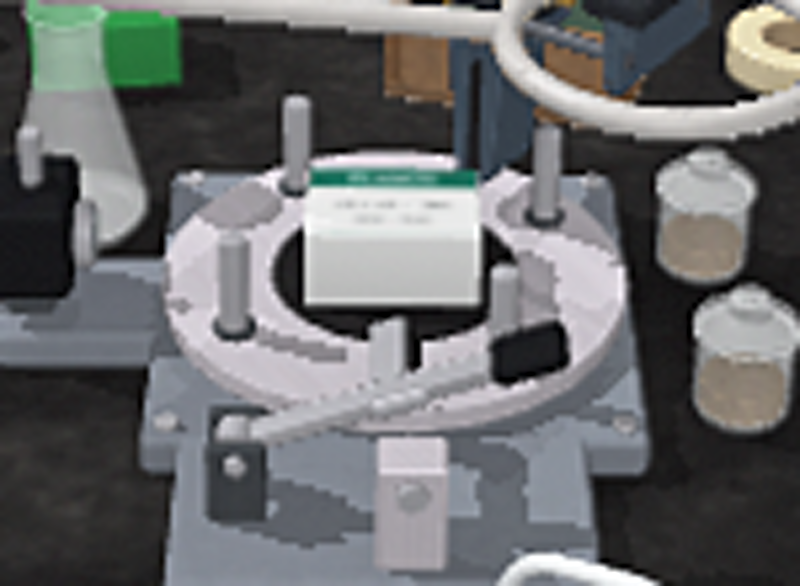

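The fourth side faces the lens squarely, with the green edge at the far side (390,178). The finger is clear, and the raised pad is at (530,350). I'll check how near the ring stand is before moving to the lever.

```bash
python3 - <<'E'
import pickle
from h import *
W=world(pickle.load(open("top0.pkl","rb")))
m=np.zeros((480,640),bool);m[180:310,135:205]=1
for lo,hi in((100,160),(160,220),(220,300),(300,600)):
    q=W[m&(W[...,2]>lo)&(W[...,2]<hi)]
    print(lo,len(q), q.min(0).round(),q.max(0).round()) if len(q) else 0
E
```

```text
100 363 [389. 413. 100.] [701. 561. 160.]
160 56 [406. 413. 161.] [692. 540. 211.]
220 59 [352. 364. 222.] [630. 464. 300.]
300 1002 [347. 363. 300.] [636. 468. 486.]
```

Call:
carry_out --deltas '[0,0,0,-0.038,0,0,0,0,0,0,-0.088,0,0,0,0,0.026,-0.02,-0.113,0,0,-0.021,0,0.073,-0.056,-0.113,0,0,-0.056,0,0.12,-0.092,-0.113,0,0,-0.091,0,0.165,-0.125,-0.113,0,0,-0.126,0,0.21,-0.16,-0.113,0,0,-0.161,0,0.256,-0.196,-0.113,0,0,-0.196]'

```text
clock: 25.95
position: [438.5, 267.4, 135.1]
tcp_rot: [-3.141, 0.0, 1.73]
force: [-0.1, 0.2, -0.0]
grip_width: 0.005
finger_force: 0.0
```

```bash
python3 - <<'E'
from rig import r,capture
from h import *
c=capture("side"); cv2.imwrite("pics/s6.png",cv2.resize(c["img"][170:340,220:420,::-1],(700,595),interpolation=cv2.INTER_CUBIC))
o=r.get_obs(); print(o["clock"],o["position"],np.degrees(o["tcp_rot"][2]),o["force"])
plan([[437.5,266.5,z,99] for z in(125,117,109,101,93,85,79,75)],o)
E
```

```text
26.0 [438.27991795 270.12635174 135.35931045] 99.50561937289991 [0.44113509 0.67377149 0.97572992]
0, -0.006, -0.002, 0.017, 0, 0, 0.003,
0, -0.006, -0.002, 0.031, 0, 0, 0.003,
0, -0.006, -0.002, 0.044, 0, 0, 0.003,
0, -0.006, -0.002, 0.057, 0, 0, 0.003,
0, -0.006, -0.002, 0.071, 0, 0, 0.003,
0, -0.006, -0.002, 0.084, 0, 0, 0.003,
0, -0.006, -0.002, 0.094, 0, 0, 0.003,
0, -0.006, -0.002, 0.101, 0, 0, 0.003,
```

View pics/s6.png

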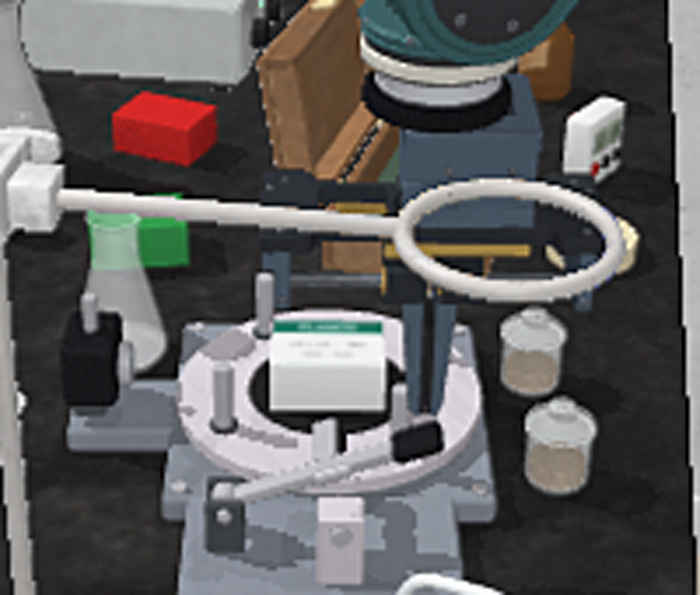

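The shut fingers stand over the pad, with tips at (425,410) and the pad at (418,438). The ring is nearer the camera and well clear. Pressing down now.

Call:
carry_out --deltas '[0,-0.006,-0.002,0.017,0,0,0,0,-0.006,-0.002,0.031,0,0,0,0,-0.006,-0.002,0.044,0,0,0,0,-0.006,-0.002,0.057,0,0,0,0,-0.006,-0.002,0.071,0,0,0,0,-0.006,-0.002,0.084,0,0,0,0,-0.006,-0.002,0.094,0,0,0,0,-0.006,-0.002,0.1,0,0,0]'

```text
clock: 27.0
position: [438.3, 262.6, 74.7]
tcp_rot: [-3.141, 0.0, 1.727]
force: [-5.6, 1.4, 10.8]
grip_width: 0.006
finger_force: 5.8
```

Call:
carry_out --deltas '[0,0,0,0.002,0,0,0,0,0,0,0.004,0,0,0,0,0,0,0.005,0,0,0,0,0,0,0.006,0,0,0,0,0,0,0.007,0,0,0,0,0,0,0.007,0,0,0,0,0,0,0.007,0,0,0,0,0,0,0.007,0,0,0]'

```text
clock: 28.0
position: [438.3, 262.9, 72.6]
tcp_rot: [-3.141, -0.0, 1.727]
force: [-16.0, -4.4, 43.6]
grip_width: 0.003
finger_force: 21.9
```

It's at the stop (44 N), so the detent should have caught. I'll lift straight up.

Call:
carry_out --deltas '[0,0,0,-0.003,0,0,0,0,0,0,-0.01,0,0,0,0,0,0,-0.025,0,0,0,0,0,0,-0.05,0,0,0,0,0,0,-0.08,0,0,0,0,0,0,-0.12,0,0,0,0,0,0,-0.15,0,0,0,0,0,0,-0.15,0,0,0]'

```text
clock: 29.0
position: [439.2, 263.0, 162.6]
tcp_rot: [3.139, -0.001, 1.727]
force: [-0.7, 0.5, -0.2]
grip_width: 0.003
finger_force: 0.0
```

```bash
python3 - <<'E'
from rig import r,capture
from h import *
o=look(r,capture); c=capture("side"); cv2.imwrite("pics/s7.png",cv2.resize(c["img"][170:340,220:420,::-1],(700,595),interpolation=cv2.INTER_CUBIC))
E
```

```text
box [511.1 148.1] [84.6 63.9] long axis deg 10.0 8.2 pegs [np.float64(42.8), np.float64(-48.0), np.float64(131.9), np.float64(-137.7)]
29.05 [438.6 262.7 161.5] 99.0 [ 0.6  0.5 -0.7]
```

View pics/s7.png

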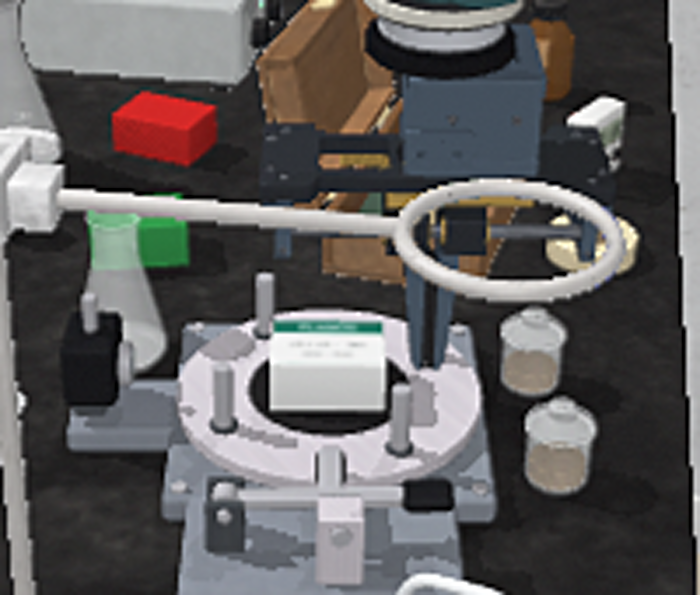

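The lever stays level and down, with its pad at (428,495). The box still faces the lens with its long axis at 8–10° (the stage is at 9°), and the hand is clear. I'll hand the job in.

```bash
python3 -c "
from rig import r
print(r.close_job())"
```

```text
the job is handed in; nothing more can be done
None
```

The job is handed in: by the camera images, all four sides were stopped squarely facing the lens in order, the brake lever is held down by its detent and nothing else was seen to move; no verdict came back.

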